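Open the analyser's sample port with its push-push latch

ROBOT

A 6-joint arm with a two-finger parallel gripper is mounted at the origin on a cart in front of the work surface, level with it; the furniture and walls round the work are solid. World frame = base frame: x ahead of the robot, y to its left, z up, the work surface at z = 0. Lengths are in m, angles in rad, forces in N, time in s.
With the tool pointing down it reaches from about 0.325 to 0.775 m from the base axis. Payload 5.5 kg.
Tool frame: the origin (TCP) lies at the very end of the fingers, on their centre line; the grasp point (between the pads) lies grip_point_offset behind it (grip_point_offset is the distance from the TCP to the grasp point, in m); z points along the fingers, y is the direction in which the jaws open and shut (so a half turn about z gives the same grasp; the last joint's range is limited). The gripper opens to 85 mm and grips with 20 to 120 N. Pads are 22 mm wide; open, the fingers measure 114 mm over their backs; the gripper's body (76 mm by 85 mm) begins 54 mm behind the grasp point. The pads swing forward as they close: fully open they stand 13 mm farther back than shut.
Start: joints at [-1.159, 0.091, 1.231, -0, 1.82, -0.057], TCP at [0.271, -0.535, 0.231] pointing down, gripper open.
Joint ranges: [-2.87, 2.87], [-0.86, 2.18], [0.17, 2.46], [-1.51, 4.65], [0.06, 2.69], [-2.65, 2.65]. Speed limits (rad/s): [2.57, 2.57, 3.01, 3.14, 3.14, 3.14].

INTERFACE

Orientations are given as a rotation vector (axis times angle).
In Python, from workcell import move_ptp, line_to, goto_joints, gripper_to, wait, inverse_kinematics, sense, snapshot, get_calibration, Unreachable, close_job, grip_point_offset gives the robot as it stands. Calls block until the motion is done:
- move_ptp(position, orientation): joint-space move of the TCP to a pose.
- line_to(position, frame=None, rate=0.15): straight line of the TCP; frame=None keeps the orientation; rate is the mean speed in m/s.
- goto_joints(angles): joint-space move.
- gripper_to(opening): finger opening in m; the grip force is fixed at half the most; returns when the fingers have stopped.
- wait(seconds).
- inverse_kinematics(position, orientation): joint angles nearest the present ones, or None.
- sense(): the state.
- snapshot(name): name is "scene" or "top"; returns the picture (384x512x3 uint8, red, green, blue); there is no depth.
- get_calibration(name): a dict with "fovy" (degrees; the focal length in pixels is half the picture's height over the tangent of half this angle, whatever the lens; pixels are square), "cx", "cy" (the principal point, pixels), "k1" (the pictures are not rectified: a ray, as slopes to the right and down, at radius r is drawn at 1 + k1 r^2 times it, then the intrinsics apply), "view" (4x4, takes a point from world to camera coordinates). Camera axes: x right, y up, looking along -z (the intrinsics and any distortion apply to the point x, -y, -z); pixel columns grow to the right and rows downward; lengths in m; the calibration is good to about 2 mm. A picture is of the moment at which its call begins. get_calibration takes no time and is no camera call.
A pose or a line that the arm cannot do raises Unreachable and nothing moves.
- close_job(): hands the job in, once; it reports no verdict.
The state is a dict: "time": time; "q": joint angles; "dq": joint speeds; "joint_torque": joint torques, N m; "ee_pos": TCP position; "orientation": TCP orientation; "force": force on the tool from outside, world axes, zero at the start; "ft_torque": the same for the moment, N m; "opening": finger opening in m.
Only numpy, scipy, OpenCV 4.12 (cv2) and the standard library are available. Lean on these libraries where they do the work, as an engineer would, in place of code of your own. Each camera call takes 0.05 s, during which the arm holds its last target.

TASK

Get the analyser ready for the next sample without gripping or lifting anything: with a fingertip, press the wider of its two hatches (the sample port) in at the ridges by its front edge, once, let go, and see for a second or so that it has popped up and stands ajar by itself. Then reach under its raised front edge with the fingertip, swing it right back against its stop, and leave it standing open. Pushing the popped hatch back down counts as a second press; do not lean hard on the machine, leave the narrower hatch shut and do not disturb the things standing by.

Things in the scene. Friction and masses are not known exactly. Their poses are not given: they have to be found in the camera images.
- analyser: White desktop blood analyser, fixed, 180 deep (x) x 240 wide (y). Origin: centre of its underside; x to its back, y to its left seen from the front, z up. Deck 80 mm high; sloping display console at the back, to 120 mm, from 20 mm behind the hinges. Two grey hatches flush in the deck, hinge at x=+6 to front face at x=-90: sample port on the right (76 wide, y=-55), reagent hatch on the left (46 wide, y=+53).
- port_hatch (a joint): Sample-port hatch, rad: 0 latched and flush; negative pressed in, stop at -0.072 (5.8 mm at the ridges); positive open. About 3 N at the ridges presses it in; past -0.045 the latch lets go, and once the finger is away it rises in half a second to 0.71 (ajar), held by a spring. From there swing it by hand (under 1 N) to its stop at 1.83, where it stays; short of upright it may sink back.
- port_press (a point): Middle of the three raised ridges on the upper face of the sample-port hatch, 80 mm from the hinge line, 16 mm behind the front edge: where to press. Moves with the hatch; 80 mm above the table while it is shut.
- port_edge (a point): Middle of the sample-port hatch's front edge, 96 mm from the hinge line, half-way through the 7 mm plate; moves with it. A 4 mm thick front skirt reaches 12.5 mm below it, square to the plate. Ajar, this point is 63 mm above and 73 mm in front of the hinge. A latch tongue 20 mm wide hangs under the middle, 29 to 39 mm behind the edge, 30 mm deep.
- port_hinge (a point): Middle of the sample-port hatch's hinge line, which runs along the analyser's y, 76.5 mm above the table. Fixed to the analyser.
- port_catch (a joint): Hidden catch pin of the sample port's push-push latch, m: 0 = holding the hatch, about +0.006 = free (hatch let go), up to +0.012 while the hatch leaves it, below -0.005 only while the popped hatch is pushed down and latched again.
- cell_hatch (a joint): Narrower reagent hatch, rad; 0 = latched and flush, negative = pressed in, positive = open. It has the same kind of push-push latch and is to stay shut.
- specimen_cup: Closed specimen cup with a screw lid, 55 mm across, 72 mm high, standing beside the analyser, left or right. Origin: centre of its underside, z up.
- dropper: Dropper bottle with a rubber bulb, 33 mm across, 106 mm high, standing beside the analyser, left or right. Origin: centre of its underside, z up.
- sample_tube: Stoppered sample tube lying on the table right of the analyser, 17 mm thick, 88 mm long along its y. Origin: under its middle.

How it is judged:
On the way, in this order (a step that is already met when the one before it is completed fails the run):
1. the sample-port hatch is pressed in past flush (value of joint port_hatch below -0.03 rad).
2. the hatch has popped and stands ajar by itself, with no finger on the machine, for half a second (value of joint port_hatch between 0.55 and 0.85 rad and contact force between the fingers and analyser below 0.05 N), for 0.5 s.
At the end, for the whole second after the job is handed in: The sample-port hatch stands open within 0.13 rad of its stop (beyond 1.70 rad), its latch free; the reagent hatch is shut; cup, bottle and tube are within 15 mm of where they stood (value of joint port_hatch above 1.7 rad and value of joint port_catch above 0.003 m and value of joint cell_hatch below 0.02 rad and distance of each of specimen_cup, dropper, sample_tube from where it was at the start of the episode below 0.015 m); the robot touches nothing.
It fails at once if the popped hatch was pushed down again so that its latch was worked a second time (value of joint port_catch below -0.004 m).
It fails at once if the reagent hatch was pressed in or opened (value of joint cell_hatch above 0.05 rad or value of joint cell_hatch below -0.03 rad).
It fails at once if the machine was pushed or pinched with more than 30 N (contact force between the fingers and analyser above 30 N).
It fails at once if a thing standing by was shoved, tipped, lifted or carried (distance of any of specimen_cup, dropper, sample_tube from where it was at the start of the episode above 0.015 m or angle between any of specimen_cup, dropper's own z axis and vertical above 0.3 rad or height (world z) of sample_tube above 0.012 m).
It also fails if it takes over 45 s, if anything falls off the work surface, if the arm or the gripper's body presses on something with over 40 N, if the wrist force passes 120 N, or if a joint passes its speed limit or range.

## Working session

There is one attempt and no reset: what is moved stays moved. The work goes in short steps, each a Python script; the robot and the scene stay as the last script left them, time stands still between calls to the robot, and variables do not carry over. Pictures are saved under pics/ and viewed, and the job is handed in when it is done.

```bash
mkdir -p pics; ls
python3 - <<'E'
from workcell import *
import cv2
for n in ("scene","top"):
    im=snapshot(n); cv2.imwrite(f"pics/{n}0.png",cv2.cvtColor(im,cv2.COLOR_RGB2BGR))
    print(get_calibration(n))
print(sense(),grip_point_offset)
E
```

```text
pics
{'fovy': 44.940104696770156, 'cx': 256.2846758742401, 'cy': 193.9935427957458, 'k1': -0.1828541175254687, 'view': array([[-0.55186256, -0.83389978, -0.00767253,  0.40590649],
       [ 0.36109219, -0.24723844,  0.89915827, -0.22088597],
       [-0.75170483,  0.49344129,  0.43755633, -0.81131661],
       [ 0.        ,  0.        ,  0.        ,  1.        ]])}
{'fovy': 46.68942031645251, 'cx': 253.85913211088743, 'cy': 198.54731641341309, 'k1': -0.0441624210745196, 'view': array([[-0.01858991, -0.99978695, -0.00897055,  0.16223064],
       [ 0.99698007, -0.01921284,  0.07524363, -0.5184048 ],
       [-0.07539994, -0.00754469,  0.99712483, -0.95419996],
       [ 0.        ,  0.        ,  0.        ,  1.        ]])}
{'time': 0.1, 'q': array([-1.15868415e+00,  9.18143017e-02,  1.23177621e+00, -2.93566550e-05,
        1.81980312e+00, -5.67174190e-02]), 'dq': array([-0.00082349, -0.00101566, -0.00365692,  0.00047754,  0.00093022,
       -0.00013884]), 'joint_torque': array([ 2.54169492e-03, -4.60217679e+01, -4.19216931e+01, -3.55267048e-05,
        1.06377807e-02,  1.86663715e-05]), 'ee_pos': array([ 0.27098358, -0.53503444,  0.23023947]), 'orientation': array([-3.05395479e+00, -7.29288175e-01,  5.43752060e-04]), 'force': array([-0.3451284 ,  0.21214172,  0.66939526]), 'ft_torque': array([-0.03626121,  0.02064197,  0.02224809]), 'opening': 0.08540799843172123} 0.0187
```

View pics/scene0.png

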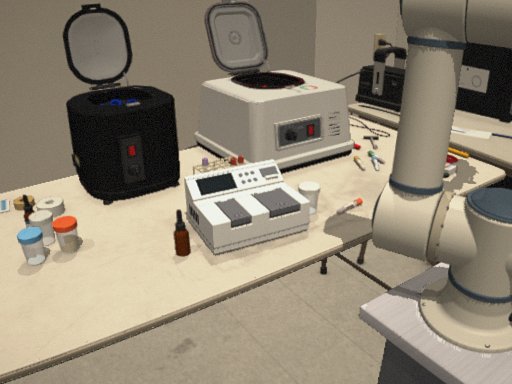

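View pics/top0.png

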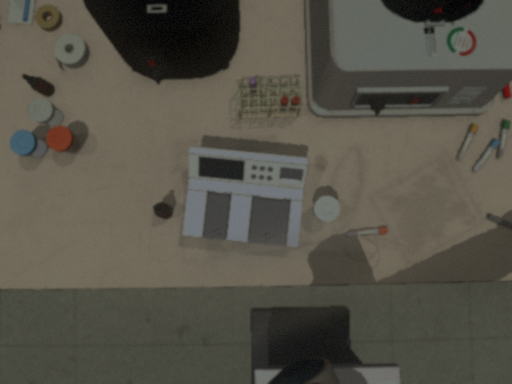

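Run:
```python
import cv2
a=cv2.imread("pics/top0.png")
cv2.imwrite("pics/top0c.png",cv2.resize(a[60:300,130:430],None,fx=2.5,fy=2.5,interpolation=cv2.INTER_CUBIC))
```

```text
(no output)
```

View pics/top0c.png

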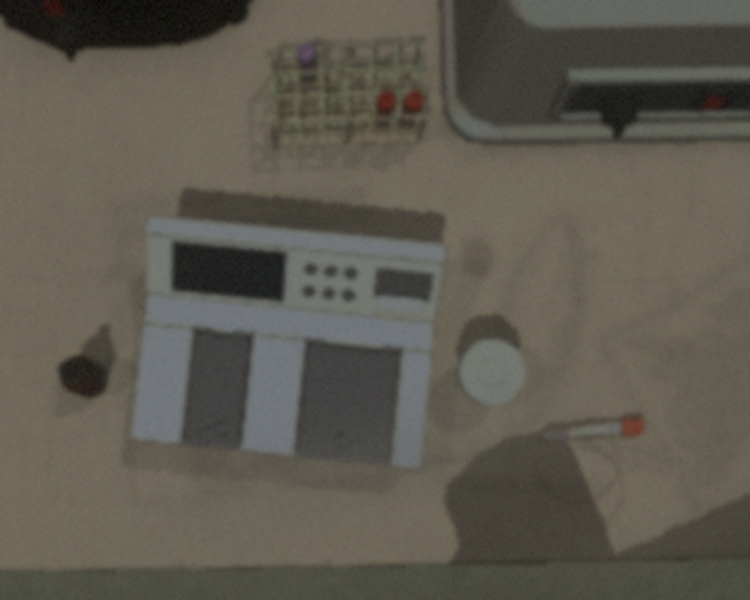

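The top view shows the analyser facing the robot, rotated a few degrees. The port hatch is the right-hand dark panel, with corners at crop px (305,341), (401,349), (392,463) and (295,455). The cup and tube are on the right and the dropper is on the left. I'll fit the pose from these.

```bash
cat > h.py <<'E'
import numpy as np, cv2
from workcell import get_calibration
from scipy.optimize import least_squares
def proj(n,P):
    c=get_calibration(n);P=np.atleast_2d(P);V=c["view"]
    p=P@V[:3,:3].T+V[:3,3]
    s=np.c_[p[:,0]/-p[:,2],-p[:,1]/-p[:,2]]
    s=s*(1+c["k1"]*(s**2).sum(1,keepdims=True))
    f=192/np.tan(np.radians(c["fovy"]/2))
    return s*f+[c["cx"],c["cy"]]
def A2W(p,a):
    a=np.atleast_2d(a);c,s=np.cos(p[2]),np.sin(p[2])
    return np.c_[p[0]+c*a[:,0]-s*a[:,1],p[1]+s*a[:,0]+c*a[:,1],a[:,2]]
def ray(n,uv,z):
    return least_squares(lambda q:proj(n,[q[0],q[1],z])[0]-uv,[.5,0]).x
E
cat > fit.py <<'E'
from h import *
m=.001
pts=np.array([(-90,120,80),(-90,-120,80),(-90,-17,80),(-90,-93,80),(6,-17,80),(6,-93,80),(-90,76,80),(-90,30,80),(6,76,80),(6,30,80)])*m
uv=np.array([(132,440),(418,467),(295,455),(392,463),(305,341),(401,349),(181,441),(242,447),(192,330),(252,333)])/2.5+[130,60]
r=least_squares(lambda p:(proj("top",A2W(p,pts))-uv).ravel(),[.6,0,0])
print(r.x,np.round(r.fun.reshape(-1,2),1).tolist())
np.save("pose.npy",r.x)
p=r.x
Q=np.array([(-90,120,0),(-90,-120,0),(90,120,120),(90,-120,120)])*m
pts=np.r_[pts,Q]
for n in("scene","top"):
    a=cv2.imread(f"pics/{n}0.png");o=(150,130) if n=="scene" else (130,60)
    b=cv2.resize(a[o[1]:o[1]+160,o[0]:o[0]+200] if n=="scene" else a[60:300,130:430],None,fx=4 if n=="scene" else 2.5,fy=4 if n=="scene" else 2.5,interpolation=cv2.INTER_CUBIC)
    k=4 if n=="scene" else 2.5
    for q in proj(n,A2W(p,pts)): cv2.circle(b,tuple(int(v) for v in (q-o)*k),3,(0,0,255),1)
    cv2.imwrite(f"pics/fit_{n}.png",b)
print("cup",ray("top",[130+492/2.5,60+371/2.5],.072),"drop",ray("top",[130+83/2.5,60+377/2.5],.1),"tube",[ray("top",[130+u/2.5,60+v/2.5],.009) for u,v in((545,434),(645,425))])
E
python3 fit.py
```

```text
[ 0.51935757  0.17135204 -0.11405375] [[-0.9, -0.4], [1.5, 0.1], [0.4, 0.1], [-1.3, 0.4], [0.9, -1.0], [-0.7, -0.7], [0.8, 1.3], [-1.3, 1.0], [1.2, -0.8], [-0.6, 0.1]]
cup [0.49411346 0.00142456] drop [0.49412844 0.33480579] tube [array([ 0.44079077, -0.05349925]), array([ 0.44691063, -0.14230732])]
```

View pics/fit_scene.png

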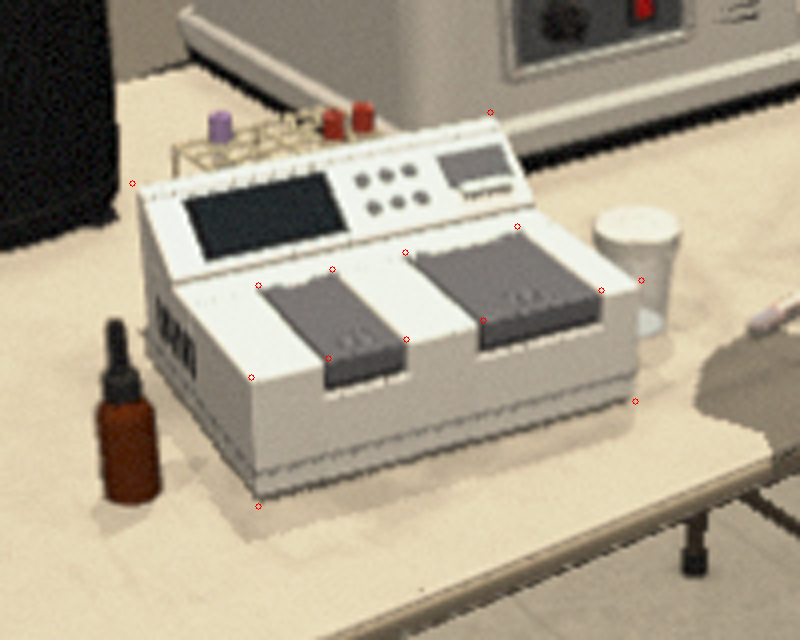

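View pics/fit_top.png

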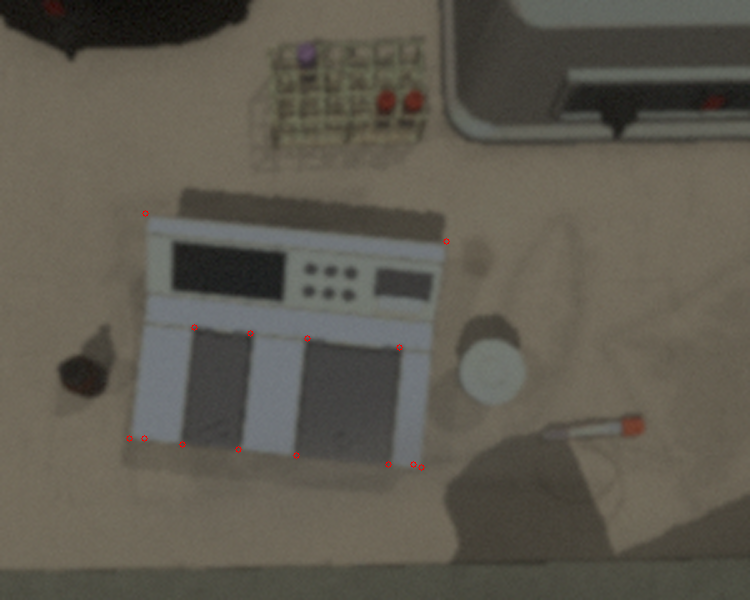

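```bash
cat > fit2.py <<'E'
from h import *
m=.001
pts=np.array([(-90,120,80),(-90,-120,80),(-90,-17,80),(-90,-93,80),(6,-17,80),(6,-93,80),(-90,76,80),(-90,30,80),(6,76,80),(6,30,80)])*m
uv=np.array([(132,440),(418,467),(295,455),(392,463),(305,341),(401,349),(181,441),(242,447),(192,330),(252,333)])/2.5+[130,60]
ps=np.array([(-90,120,80),(-90,-120,80),(-90,120,0),(-90,-120,0),(-90,-17,80),(-90,-93,80),(6,-17,80),(6,-93,80)])*m
us=np.array([(252,383),(637,291),(257,500),(633,398),(478,328),(601,297),(413,256),(519,232)])/4+[150,130]
r=least_squares(lambda p:np.r_[(proj("top",A2W(p,pts))-uv).ravel(),(proj("scene",A2W(p,ps))-us).ravel()],[.6,0,0])
print(r.x,np.round(r.fun.reshape(-1,2),1).tolist())
rs=least_squares(lambda p:(proj("scene",A2W(p,ps))-us).ravel(),[.6,0,0]);print(rs.x)
p=r.x;np.save("pose.npy",p)
print(A2W(p,[(-.074,-.055,.08),(-.09,-.055,.0765),(.006,-.055,.0765)]))
E
python3 fit2.py
```

```text
[ 0.51902453  0.17138554 -0.11987167] [[-1.2, -0.6], [1.2, 0.6], [0.1, 0.2], [-1.6, 0.8], [0.9, -0.8], [-0.7, -0.3], [0.5, 1.2], [-1.5, 1.1], [1.2, -0.9], [-0.6, 0.1], [-0.5, -1.4], [1.1, -2.4], [0.1, 1.6], [0.6, 1.1], [1.2, -1.8], [0.1, -1.4], [-1.9, -0.8], [-0.2, -1.1]]
[ 0.5169694   0.17242055 -0.13024412]
[[0.43897839 0.1256295  0.08      ]
 [0.42309321 0.12754285 0.0765    ]
 [0.51840431 0.11606271 0.0765    ]]
```

```bash
cat >> h.py <<'E'
from scipy.spatial.transform import Rotation as R
p=np.load("pose.npy"); 
ax=np.array([np.cos(p[2]),np.sin(p[2]),0]); ay=np.array([-np.sin(p[2]),np.cos(p[2]),0]); az=np.array([0,0,1.])
H=A2W(p,[(.006,-.055,.0765)])[0]
SG=1
def ori(pitch):  # pi/2 = straight down
    z=np.cos(pitch)*ax-np.sin(pitch)*az; y=SG*ay; x=np.cross(y,z)
    return R.from_matrix(np.c_[x,y,z]).as_rotvec()
def pt(s,n,th,yo=0):  # s along plate from hinge, n below mid-plane
    c,si=np.cos(th),np.sin(th)
    return H+ax*(-s*c-n*si)+az*(s*si-n*c)+ay*yo
E
python3 - <<'E'
import h; from h import *
from workcell import *
for sg in(1,-1):
    h.SG=sg
    P=A2W(p,[(-.074,-.055,.08)])[0]
    print(sg,inverse_kinematics(P,ori(np.pi/2)))
    for s,n,th in((.19,.03,.71),(.15,.03,.71),(.075,.03,.71),(.075,.02,.9),(.075,.02,1.2),(.075,.02,1.5),(.075,.012,1.83)):
        print(th,s,pt(s,n,th),[None if (q:=inverse_kinematics(pt(s,n,th),ori(min(th,np.pi/2)))) is None else np.round(q,2)])
E
```

```text
1 [ 2.04203585e-01 -2.81738901e-01  1.84807796e+00 -4.44089210e-16
  1.57525360e+00 -1.24672107e+00]
0.71 0.19 [0.35593485 0.13563202 0.17759756] [None]
0.71 0.15 [0.38605164 0.13200448 0.15152421] [None]
0.71 0.075 [0.44252063 0.12520284 0.10263668] [None]
0.9 0.075 [0.456564   0.12351133 0.12281732] [array([ 0.43, -0.85,  2.27, -0.36,  1.15, -0.97])]
1.2 0.075 [0.47291548 0.1215418  0.13915578] [array([ 0.28, -0.54,  1.98, -0.14,  1.37, -1.17])]
1.5 0.075 [0.49333035 0.11908285 0.14989738] [array([ 0.18, -0.22,  1.68, -0.02,  1.62, -1.27])]
1.83 0.075 [0.52597378 0.11515098 0.15207031] [array([ 0.15, -0.08,  1.54, -0.  ,  1.68, -1.3 ])]
-1 [ 2.04203585e-01 -2.81738901e-01  1.84807796e+00 -4.44089210e-16
  1.57525360e+00  1.89487159e+00]
0.71 0.19 [0.35593485 0.13563202 0.17759756] [None]
0.71 0.15 [0.38605164 0.13200448 0.15152421] [None]
0.71 0.075 [0.44252063 0.12520284 0.10263668] [None]
0.9 0.075 [0.456564   0.12351133 0.12281732] [array([ 0.43, -0.85,  2.27, -0.36,  1.15,  2.17])]
1.2 0.075 [0.47291548 0.1215418  0.13915578] [array([ 0.28, -0.54,  1.98, -0.14,  1.37,  1.98])]
1.5 0.075 [0.49333035 0.11908285 0.14989738] [array([ 0.18, -0.22,  1.68, -0.02,  1.62,  1.87])]
1.83 0.075 [0.52597378 0.11515098 0.15207031] [array([ 0.15, -0.08,  1.54, -0.  ,  1.68,  1.84])]
```

```bash
cat >> h.py <<'E'
def tcp(th,phi,l=.016,gap=0.,half=.011,yo=-.018):
    lip=pt(.096,.0125,th,yo)
    return lip+l*(np.cos(phi)*ax-np.sin(phi)*az)-(half+gap)*(np.sin(phi)*ax+np.cos(phi)*az)
E
python3 - <<'E'
import h; from h import *
from workcell import *
for phi in (1.0,1.1,1.2,1.3):
  for l,g in((-.06,.015),(.016,.015),(.016,0)):
    t=tcp(.71,phi,l,g);q=inverse_kinematics(t,ori(phi));print(phi,l,g,t,None if q is None else np.round(q,2))
for th in(.9,1.1,1.3,1.5,1.7,1.83):
    phi=min(np.pi/2,1.15+.42*(th-.71)/1.1);t=tcp(th,phi);q=inverse_kinematics(t,ori(phi));print(th,t,None if q is None else np.round(q,2))
E
```

```text
1.0 -0.06 0.015 [0.38197527 0.11436537 0.16603692] None
1.0 0.016 0.015 [0.42274358 0.10945486 0.10208512] None
1.0 0.016 0 [0.43527507 0.10794546 0.11018966] None
1.1 -0.06 0.015 [0.38585644 0.11389789 0.17127546] None
1.1 0.016 0.015 [0.42008237 0.1097754  0.1035437 ] [ 0.33 -0.82  2.23 -0.21  1.31 -1.11]
1.1 0.016 0 [0.43335455 0.10817678 0.11034764] [ 0.31 -0.78  2.19 -0.2   1.3  -1.13]
1.2 -0.06 0.015 [0.39023745 0.1133702  0.17609756] [ 0.33 -0.8   2.06 -0.16  1.54 -1.14]
1.2 0.016 0.015 [0.41757902 0.11007693 0.10526259] [ 0.29 -0.73  2.15 -0.15  1.38 -1.15]
1.2 0.016 0 [0.43145928 0.10840506 0.11069796] [ 0.28 -0.69  2.11 -0.14  1.37 -1.17]
1.3 -0.06 0.015 [0.39507453 0.11278758 0.18045504] [ 0.28 -0.69  1.97 -0.1   1.6  -1.19]
1.3 0.016 0.015 [0.41525855 0.11035643 0.10722462] [ 0.26 -0.64  2.07 -0.1   1.45 -1.19]
1.3 0.016 0 [0.42960821 0.10862802 0.1112371 ] [ 0.24 -0.59  2.04 -0.1   1.44 -1.21]
0.9 [0.44243953 0.1070825  0.12513593] [ 0.26 -0.63  2.05 -0.13  1.4  -1.19]
1.1 [0.45570496 0.10548469 0.13801965] [ 0.22 -0.52  1.94 -0.09  1.46 -1.23]
1.3 [0.47117133 0.10362178 0.14782563] [ 0.19 -0.41  1.84 -0.06  1.53 -1.27]
1.5 [0.48817531 0.10157367 0.1541811 ] [ 0.16 -0.29  1.73 -0.03  1.59 -1.29]
1.7 [0.50599379 0.09942745 0.15685441] [ 0.14 -0.18  1.62 -0.01  1.65 -1.32]
1.83 [0.51776427 0.0980097  0.15649695] [ 0.12 -0.11  1.56 -0.    1.69 -1.33]
```

Run:
```python
from h import *
from workcell import *
gripper_to(0.0)
s=sense();line_to(s["ee_pos"]+[0,0,.08],rate=.2)
P=A2W(p,[(-.074,-.055,.08)])[0]
move_ptp(P+[0,0,.13],ori(np.pi/2))
line_to(P+[0,0,.02],rate=.12)
wait(.3); s=sense();print(s["time"],s["ee_pos"]-P,s["force"],s["opening"])
cv2.imwrite("pics/s1.png",cv2.cvtColor(snapshot("scene"),cv2.COLOR_RGB2BGR)[100:270,130:370].repeat(3,0).repeat(3,1))
cv2.imwrite("pics/t1.png",cv2.cvtColor(snapshot("top"),cv2.COLOR_RGB2BGR)[120:270,160:360].repeat(3,0).repeat(3,1))
```

```text
5.2333 [2.49997082e-04 5.82074672e-05 2.04944119e-02] [ 0.41538238 -0.34827687  0.62761523] 4.7555392281974504e-05
```

View pics/s1.png

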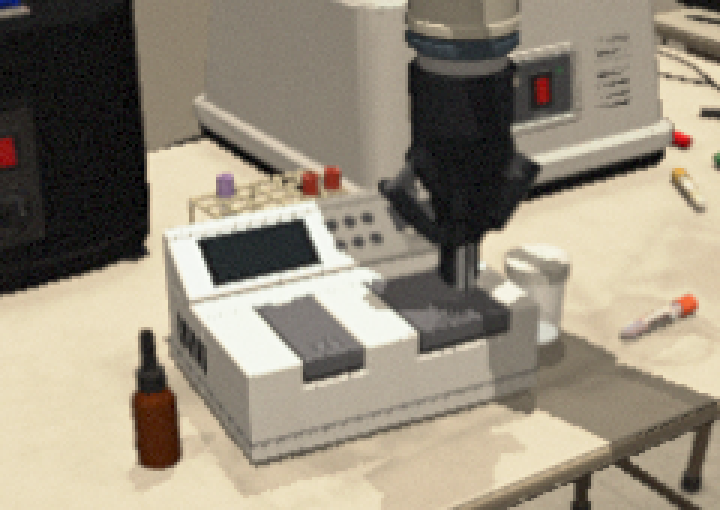

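View pics/t1.png

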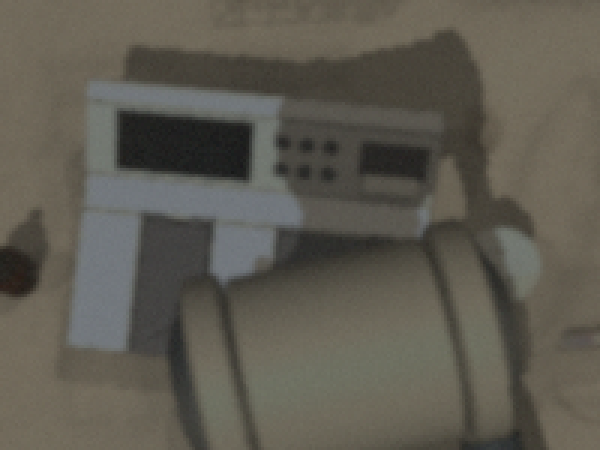

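The closed fingertip hangs above the port hatch at crop px (462,290), over the ridges. Next I press down with force sensing.

Run:
```python
from h import *
from workcell import *
P=A2W(p,[(-.074,-.055,.08)])[0]
f0=sense()["force"]
line_to(P+[0,0,.006],rate=.05)
z=.006;zc=None;L=[]
while z>-.010:
    z-=.001; line_to(P+[0,0,z],rate=.02); s=sense()
    f=(s["force"]-f0)[2]; d=s["ee_pos"][2]-P[2]; L.append((round(z*1e3,1),round(d*1e3,2),round(f,2)))
    if zc is None and f>1: zc=d
    if f>12 or (zc is not None and d<zc-.0053): break
line_to(P+[0,0,.13],rate=.2)
print(L,zc); 
for k in range(2):
    wait(.75); print(sense()["time"],sense()["force"])
cv2.imwrite("pics/s2.png",cv2.cvtColor(snapshot("scene"),cv2.COLOR_RGB2BGR)[100:270,130:370].repeat(3,0).repeat(3,1))
```

```text
[(5.0, np.float64(5.15), np.float64(0.43)), (4.0, np.float64(4.01), np.float64(-0.94)), (3.0, np.float64(2.92), np.float64(-0.38)), (2.0, np.float64(1.89), np.float64(0.44)), (1.0, np.float64(0.91), np.float64(-0.9)), (0.0, np.float64(0.22), np.float64(0.73)), (-1.0, np.float64(-0.81), np.float64(2.44)), (-2.0, np.float64(-2.01), np.float64(1.93)), (-3.0, np.float64(-3.06), np.float64(1.77)), (-4.0, np.float64(-4.06), np.float64(3.02)), (-5.0, np.float64(-5.05), np.float64(1.67)), (-6.0, np.float64(-5.43), np.float64(6.01)), (-7.0, np.float64(-5.65), np.float64(9.51)), (-8.0, np.float64(-5.89), np.float64(12.99))] -0.0008086379284025363
10.8583 [-0.48835277 -0.38754143  0.91671274]
11.6083 [ 0.54820611 -0.23837255 -1.01474031]
```

View pics/s2.png

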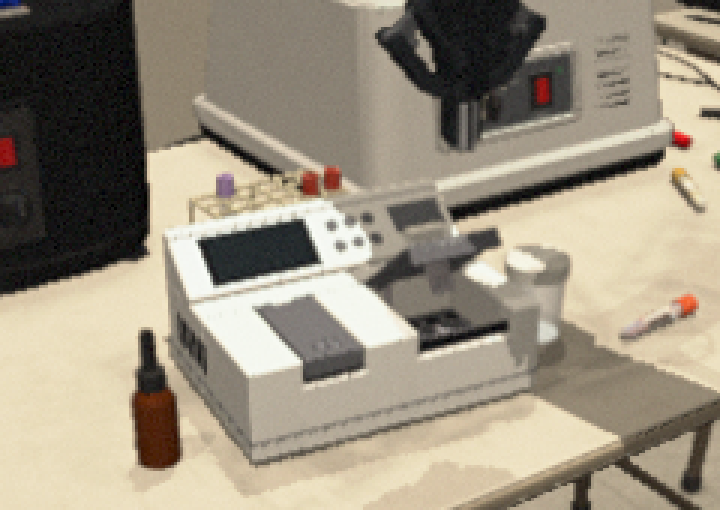

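The hatch has popped and stands ajar, with its front edge at crop px (415,250)–(498,238) and the tongue visible below it. I'll check that against the model, then approach in front and slightly below.

Run:
```python
from h import *
b=cv2.imread("pics/s2.png")
b=cv2.resize(b[150:390,330:590],None,fx=2.5,fy=2.5)
for y in(-.038,.038):
  for s,n,c in((.096,.0125,(0,0,255)),(.096,-.0035,(0,255,0)),(.0,-.0035,(255,0,0))):
    q=((proj("scene",pt(s,n,.71,y))[0]-[130,100])*3+1-[330,150])*2.5
    cv2.circle(b,tuple(int(v) for v in q),5,c,1)
cv2.imwrite("pics/s2f.png",b)
```

```text
(no output)
```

View pics/s2f.png

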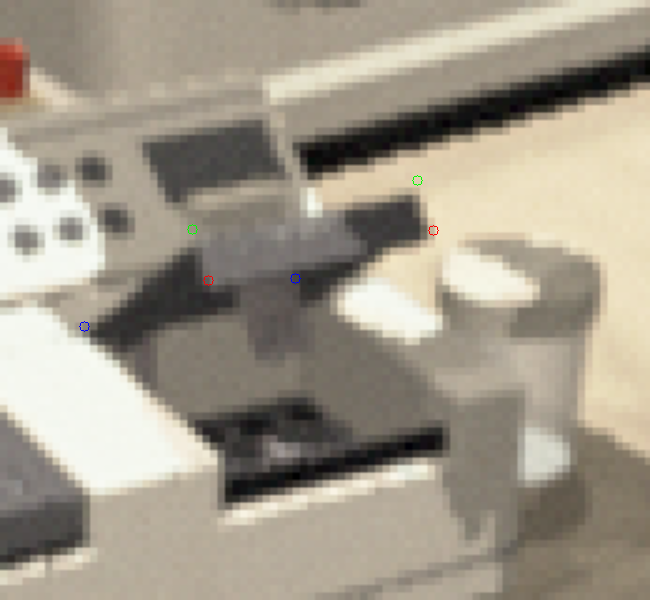

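Run:
```python
from h import *
from workcell import *
move_ptp(tcp(.71,1.2,-.06,.020),ori(1.2))
f0=sense()["force"]
line_to(tcp(.71,1.2,.016,.018),ori(1.2),rate=.08)
wait(.2);s=sense();print(s["time"],s["force"]-f0,s["ee_pos"]-tcp(.71,1.2,.016,.018))
cv2.imwrite("pics/s3.png",cv2.resize(cv2.cvtColor(snapshot("scene"),cv2.COLOR_RGB2BGR)[130:250,210:350],None,fx=5,fy=5))
```

```text
13.6083 [-0.5003779   0.37938254  0.4624534 ] [0.00015937 0.00014909 0.00065937]
```

View pics/s3.png

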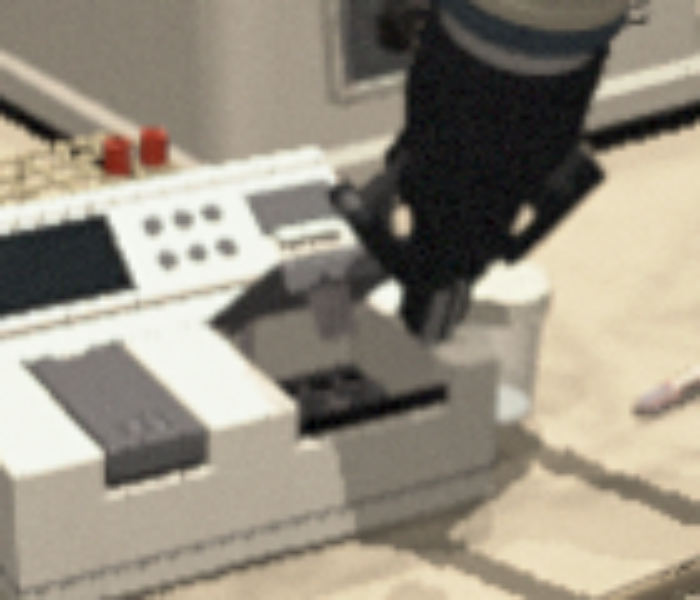

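The tip, at px (425,335), is in front of and below the hatch's lip, and nothing is touching. Next I swing the hatch open.

Run:
```python
from h import *
from workcell import *
f0=sense()["force"];L=[]
line_to(tcp(.71,1.2,.016,.003),ori(1.2),rate=.05)
for th in np.arange(.76,1.80,.05):
    phi=min(np.pi/2,1.2+.37*(th-.71)/1.0)
    line_to(tcp(th,phi),ori(phi),rate=.06)
    s=sense();f=s["force"]-f0;L.append((round(th,2),np.round(f,1).tolist()))
    if np.linalg.norm(f)>8: break
for l in L[::2]:print(l)
print(sense()["time"])
cv2.imwrite("pics/s4.png",cv2.resize(cv2.cvtColor(snapshot("scene"),cv2.COLOR_RGB2BGR)[110:250,200:350],None,fx=4,fy=4))
```

```text
(np.float64(0.76), [-0.4, 0.0, 0.7])
(np.float64(0.86), [0.8, 0.0, 0.3])
(np.float64(0.96), [-0.0, 0.5, -0.7])
(np.float64(1.06), [-0.1, 0.5, 0.3])
(np.float64(1.16), [-0.4, 0.5, -0.1])
(np.float64(1.26), [0.5, -0.6, 1.8])
(np.float64(1.36), [0.1, 0.6, 0.3])
(np.float64(1.46), [-0.4, -0.3, 0.9])
(np.float64(1.56), [-0.1, 0.3, 0.3])
(np.float64(1.66), [-0.2, -0.3, -0.7])
(np.float64(1.76), [0.7, -0.4, 0.1])
19.3833
```

View pics/s4.png

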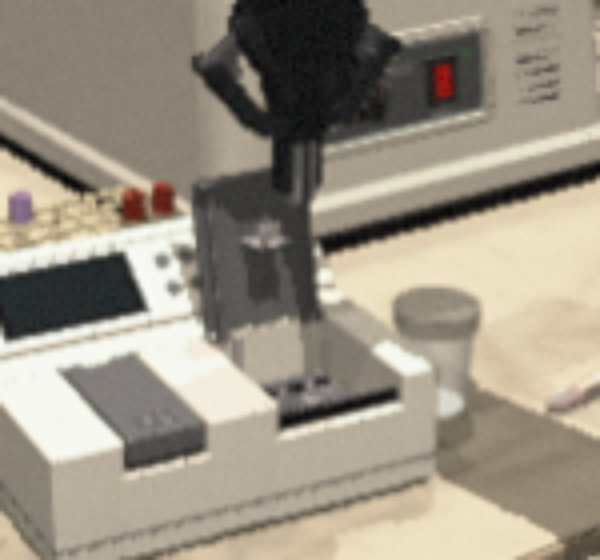

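The hatch is past upright, at px (195–325,180–340), with the finger at its top edge. I keep pushing backwards until the stop is felt.

Run:
```python
from h import *
from workcell import *
def F():
    v=[]
    for _ in range(5): wait(.03); v.append(sense()["force"])
    return np.mean(v,0)
b=sense()["ee_pos"]; 
for k in range(1,16):
    line_to(b+ax*.002*k,rate=.04); f=F(); d=(sense()["ee_pos"]-b)@ax
    print(k,round(d*1e3,2),round(f@ax,2))
    if f@ax<-3.5: break
s=sense();print(s["time"],(s["ee_pos"]-H)@ax,s["ee_pos"][2])
cv2.imwrite("pics/s5.png",cv2.resize(cv2.cvtColor(snapshot("scene"),cv2.COLOR_RGB2BGR)[110:250,200:350],None,fx=4,fy=4))
```

```text
1 2.0 -0.22
2 4.0 0.16
3 6.02 0.04
4 6.83 -6.12
21.1 0.0015890325940791114 0.15704546133701286
```

View pics/s5.png

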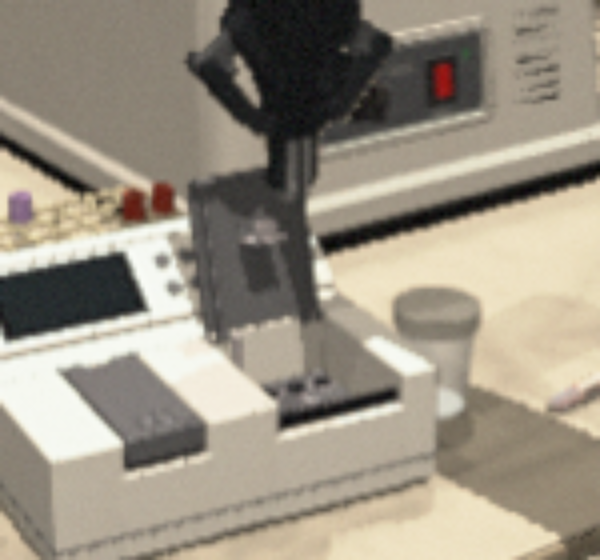

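The stop is where the model puts it: TCP 1.6 mm behind the hinge, against 1.4 mm predicted. I back off to the front, then up.

Run:
```python
from h import *
from workcell import *
b=sense()["ee_pos"]
line_to(b-ax*.05,rate=.06); line_to(b-ax*.05+[0,0,.12],rate=.15)
move_ptp([.32,-.25,.3],ori(np.pi/2)); wait(.5)
print(sense()["time"],sense()["force"])
cv2.imwrite("pics/s6.png",cv2.resize(cv2.cvtColor(snapshot("scene"),cv2.COLOR_RGB2BGR)[110:250,150:370],None,fx=3.5,fy=3.5))
cv2.imwrite("pics/t6.png",cv2.resize(cv2.cvtColor(snapshot("top"),cv2.COLOR_RGB2BGR)[60:300,130:430],None,fx=2.5,fy=2.5,interpolation=cv2.INTER_CUBIC))
```

```text
25.0333 [ 0.01959495 -0.03630325 -0.56331585]
```

View pics/s6.png

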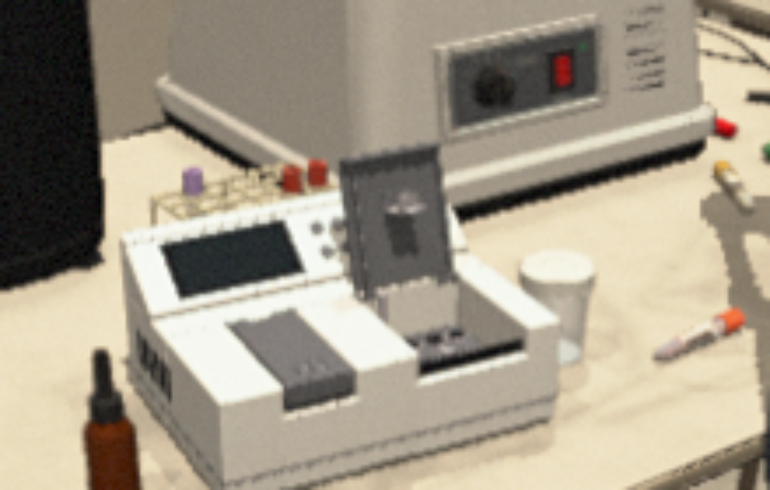

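View pics/t6.png

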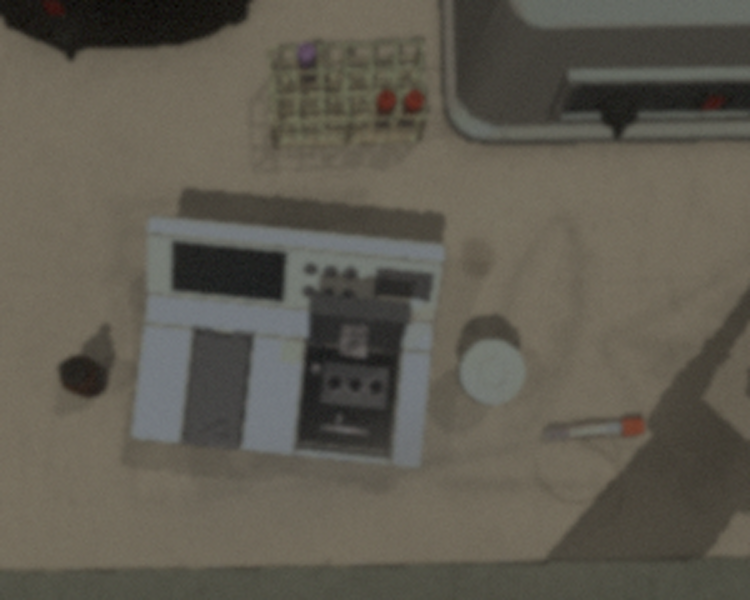

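The port hatch stands open, leaning back past upright (scene px 340–455, 145–295). The reagent hatch is flush. The cup (492,371), dropper (83,377) and tube (545–645,430) are at the same pixels as in the first picture.

```bash
python3 -c "
from workcell import *
close_job()"
```

```text
the job is handed in; nothing more can be done
```

The sample port is open against its stop and the job is handed in, at about 25 s of the allowed 45 s. No verdict was reported.

- **Press:** I pressed the port hatch once at its ridges with the closed fingertips. It went in about 5.8 mm, with a peak of 13 N.
- **Pop-up:** I drew the finger well clear and waited 1.5 s. The picture then showed the hatch standing ajar by itself.
- **Opening:** I reached under its front lip and swung it back until the stop pushed back with about 6 N. The stop was within 0.2 mm of where I expected it.
- **Last pictures, arm clear:** the hatch stands open, leaning back past upright. The reagent hatch is flush, and the cup, dropper and tube are at the same pixels as at the start.

The scene camera drew points about 2 px (roughly 4 mm) off the fitted pose. I allowed for this with clearances and it caused no trouble. I judged the hatch angles from pictures and contact positions, because the joint values could not be read directly.

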